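# Seat the keyed lid of the sugar well

### The arm

A 6-joint arm with a two-finger parallel gripper is mounted at the origin on the work surface. World frame = base frame: x ahead of the robot, y to its left, z up, the work surface at z = 0. Lengths are in m, angles in rad, forces in N, time in s.
With the tool pointing down it reaches from about 0.25 to 0.775 m from the base axis. Payload 4 kg.
Tool frame: the origin (TCP) lies at the very end of the fingers, on their centre line; the grasp point (between the pads) lies 19 mm behind it; z points along the fingers, y is the line along which they close (so a half turn about z gives the same grasp; the last joint's range is limited). The gripper opens to 94 mm and grips with 3 to 60 N. Pads are 16 mm wide; open, the fingers measure 119 mm over their backs; the gripper's body (75 mm by 177 mm) begins 78 mm behind the grasp point.
Start: joints at [1.017, 0.087, 1.371, -0, 1.684, -0.103], TCP at [0.24, 0.495, 0.206] pointing down, gripper open.
Joint ranges: [-3.1, 3.1], [-0.76, 2.03], [0.27, 2.55], [-1.08, 4.22], [0.17, 2.65], [-2.57, 2.57]. Speed limits (rad/s): [2.79, 2.79, 3.14, 3.14, 3.14, 3.14].

### API

Orientations are given as [roll, pitch, yaw] about the fixed x, y, z axes, in that order (R = Rz(yaw) Ry(pitch) Rx(roll)).
In Python, from bench import robot gives the robot as it stands. The module is installed in compiled form; this text tells all that it offers.
- The arm moves only by the tool move_arm, never from a script. Its argument "deltas" is one flat list of numbers, 7 for each row, row after row: the turn, a rotation vector about the tool's x, y, z in rad, then the shift along the tool's x, y, z in cm, then the closure, from -1 (fully open) to 1 (shut). A call has 1 to 8 rows; each row is the pose to reach, as a shift and turn from the pose commanded when the call began, along the tool's axes at that moment; what a row does not reach only later rows make up. A row lasts 1/10 s, in which the tool goes at most 50 mm and 8.59 degrees, less where a joint would pass 70% of its speed; a pose out of reach is approached as far as the arm can. A call with a gripper value outside its range is refused whole. The fingers move at their own pace and stop on an object; the grip force is fixed at half the most. Time passes only in rows, so rows that repeat a pose let the fingers close. It gives the time, the measured TCP pose, the force, the opening and the grip force at its end, in the units of the state.
- robot.get_obs(): the state, without advancing time (a new reading comes with each control period).
- robot.snapshot(name): name is "scene" or "side" or "wrist"; returns a dict with "image" (480x640x3 uint8, red, green, blue), "depth" (480x640 float32, m along the optical axis (not along the pixel's ray), 0 where there is no reading), "fov_y" (degrees; the focal length in pixels is half the picture's height over the tangent of half this angle, whatever the lens; pixels are square), "cx", "cy" (the principal point, pixels), "origin" and "orientation" of the camera in the world; the wrist camera has in their place "T_tool_cam" (4x4, takes a point from camera to tool coordinates, whose origin is the TCP and whose axes are the flange's). Camera axes: x right, y up, looking along -z (the intrinsics and any distortion apply to the point x, -y, -z); pixel columns grow to the right and rows downward; lengths in m; the calibration is good to about 2 mm. The wrist camera is an equidistant fisheye: a pixel r from the principal point sees the ray r / f radians off the axis. A picture is of the moment at which its call begins: read the wrist's pose just before it.
- robot.close_job(): hands the job in; it is judged then, once.
The state is a dict: "time": time; "joint_positions": joint angles; "qvel": joint speeds; "joint_torque": joint torques, N m; "tool_pos": TCP position; "ee_rot": TCP orientation; "wrist_force": force on the tool from outside, world axes, zero at the start; "wrist_torque": the same for the moment, N m; "width": finger opening in m; "finger_force": force on a finger pad.
Only numpy, scipy, OpenCV 4.12 (cv2) and the standard library are available. Lean on these libraries where they do the work, as an engineer would, in place of code of your own. Each camera call takes 0.05 s, during which the arm holds its last target. There are 200 camera calls.

### The job

Close the sugar well on the refill counter: with a fingertip against the upright rib on its lid, push the lid round until the notch in its edge stands over the brass key on the collar, then press the lid down until it is fully home, flush with the collar, and let go. Only push and press: do not pinch the rib and do not lift the lid. Leave the loose things on the counter where they stand.

Things in the scene. Friction and masses are not known exactly. Their poses are not given: they have to be found in the camera images.
- turn (a joint): Angle (rad) of the lid about its upright spindle, counter-clockwise from above. The lid is a round steel disc, 160 mm across and 8 mm thick, with one notch about 16 mm wide and 18 mm deep cut in its edge. The notch stands over the key at 0 and at 2 pi (6.283); the key enters within about 0.06 rad either way. The lid turns without end stops and stays where it is left: turning takes about 0.12 N m (2 to 3 N at the rib).
- seat (a joint): How far (m) the lid has been pressed down: 0 is the raised start, 0.012 fully home with the lid's top flush with the collar; negative is lifted. A tight spindle keeps it where it is left; moving it down takes about 4 to 6 N, and at the end it meets a firm stop. Unless the notch is over the key, the lid meets the key after 2 mm: it then gives only about 1 mm per 5 N, springs back to about 3 to 4 mm when released, and cannot seat.
- hub (a point): Centre of the lid, on top of its round press boss (40 mm across, standing 4 mm above the lid's top face). At the start it is 74 mm above the counter, and the lid's top face 70 mm; 12 mm lower when home. The x axis points to the notch.
- notch (a point): Point in the middle of the notch's opening, 75 mm from the lid's centre, level with the lid's top face.
- rib (a point): Middle of the upright rib on the lid, on the opposite side of the centre from the notch and 45 mm from the centre. The rib runs radially, 44 mm long (23 to 67 mm from the centre), 16 mm thick over its two dark side cheeks, 26 mm high above the lid's top face; this point lies 13 mm above that face.
- rib_cheek_a: Dark steel plate, 40 x 4 x 22 mm, forming the flank of the rib on its clockwise side seen from above. Origin at its centre.
- rib_cheek_b: The like plate on the rib's counter-clockwise side. Origin at its centre.
- key (a point): Top of the brass key: an 8 mm wide radial bar fixed on the collar, its inner end reaching 10 mm under the lid's edge. This point is 75 mm from the well's centre, 60 mm above the counter. Outside the lid the key ends in a brass post (10 x 14 mm, top 76 mm above the counter, 89 to 99 mm from the centre) that shows from above where it is.
- well: The sugar well: fixed steel drum, 190 mm across (foot 200 mm), collar top 58 mm above the counter. Origin at the centre of its underside; x points to the key. The lid lies over its centre.
- cup: Loose yellow cup, 76 mm wide, 70 mm high, beside the well. Origin under its centre.
- bell: Loose brass service bell, 76 mm wide, 58 mm high, beside the well. Origin under its centre.
- milk: Loose glass milk bottle, 80 mm wide, 210 mm high. Origin under its centre.
- canister: Loose tin canister with red lid, 116 mm wide, 169 mm high. Origin under its centre.
- shaker: Loose white salt shaker, 46 mm wide, 87 mm high. Origin under its centre.
- mug: Loose white mug, 82 mm wide, 90 mm high. Origin under its centre.

How it is judged:
At the end, for the whole second after the job is handed in: The lid is pressed down at least 10.5 of its 12 mm, with the middle of its notch within 6 mm of the key (seen from above), and at rest (value of joint seat above 0.0105 m and horizontal distance between notch and key below 0.006 m and velocity of joint seat below 0.005 m/s and velocity of joint turn between -0.05 and 0.05 rad/s); the robot touches nothing.
It fails at once if the lid is lifted (more than 4 mm above its raised start) (value of joint seat below -0.004 m).
It fails at once if the rib is pinched: the fingers press on both its flanks at once (contact force between each of rib_cheek_a, rib_cheek_b and the fingers above 1 N).
It fails at once if another loose thing on the counter is moved by more than 25 mm (distance of any of cup, bell, milk, canister, shaker, mug from where it was at the start of the episode above 0.025 m).
It also fails if it takes over 51 s, if anything falls off the work surface, if the arm or the gripper's body presses on something with over 40 N, if the wrist force passes 120 N, or if a joint passes its speed limit or range.

## Working session

There is one attempt and no reset: what is moved stays moved. The work goes in short steps, Python scripts to look and compute and a tool call to move; the robot and the scene stay as the last step left them, time stands still between calls to the robot, and variables do not carry over. Pictures are saved under pics/ and viewed, at most 10 in all, crops included, and the job is handed in when it is done.

Besides the shell and the picture viewer there is one more tool, called as name(argument=value, ...), one argument or row to a line, values as JSON. move_arm: Moves the arm, as the interface text tells. Its arguments: {"type":"object","properties":{"deltas":{"type":"array","items":{"type":"number"}}},"required":["deltas"]}

```bash
mkdir -p pics; cat > h.py <<'E'
import numpy as np, cv2
from bench import robot
from scipy.spatial.transform import Rotation as R
def snap(n,f):
    o=robot.get_obs(); s=robot.snapshot(n)
    cv2.imwrite('pics/'+f,s['image'][:,:,::-1]); 
    np.savez(''+f[:-4]+'.npz',tp=o['tool_pos'],er=o['ee_rot'],**s)
    return s,o
def ray(s,u,v,wrist=False):
    f=240/np.tan(np.radians(float(s['fov_y']))/2)
    x=u-float(s['cx']);y=v-float(s['cy'])
    if wrist:
        r=np.hypot(x,y)+1e-9;t=r/f
        d=np.array([np.sin(t)*x/r,-np.sin(t)*y/r,-np.cos(t)])
        T=s['T_tool_cam'];Rt=R.from_euler('xyz',s['er']).as_matrix() if np.size(s['er'])==3 else None
        return Rt@T[:3,3]+s['tp'], Rt@T[:3,:3]@d
    d=np.array([x/f,-y/f,-1]);o=np.array(s['orientation'])
    M=R.from_euler('xyz',o).as_matrix() if o.size==3 else o.reshape(3,3)
    return np.array(s['origin']),M@d
def onz(s,u,v,z,wrist=False):
    o,d=ray(s,u,v,wrist); return o+d*(z-o[2])/d[2]
E
python3 - <<'E'
from h import *
for n in ['scene','side','wrist']:
    s,o=snap(n,n+'0.png'); print({k:v for k,v in s.items() if k not in('image','depth')})
print(o)
E
```

```text
{'fov_y': 45.00943690087972, 'cx': 319.93763026183245, 'cy': 231.22207084150847, 'origin': array([1.04870681, 0.61474846, 1.49526469]), 'orientation': array([ 0.52965955, -0.0086187 ,  2.4499119 ])}
{'fov_y': 47.151149374476745, 'cx': 320.8187698367645, 'cy': 247.67795198227572, 'origin': array([ 0.17600451, -0.95831568,  1.12795238]), 'orientation': array([ 0.77066957,  0.00158548, -0.34861767])}
{'fov_y': 65.70646984690485, 'cx': 314.2170553200019, 'cy': 240.60645000783447, 'T_tool_cam': array([[-6.50386080e-05,  9.71645258e-01,  2.36443417e-01,
         6.81198741e-02],
       [ 9.99999940e-01, -1.74605133e-05,  3.46823059e-04,
         3.84010160e-04],
       [ 3.41117404e-04,  2.36443425e-01, -9.71645198e-01,
        -1.79747210e-01],
       [ 0.00000000e+00,  0.00000000e+00,  0.00000000e+00,
         1.00000000e+00]])}
{'time': 0.1, 'joint_positions': array([ 1.01688033e+00,  8.78603561e-02,  1.37208846e+00,  1.30195353e-05,
        1.68360382e+00, -1.03102061e-01]), 'qvel': array([-0.00081566, -0.00166791, -0.00277283, -0.00150787,  0.0010804 ,
       -0.00260526]), 'joint_torque': array([ 2.35978579e-03, -3.41253126e+01, -3.03301048e+01,  7.20109278e-02,
        3.04217089e-02, -1.00691261e-04]), 'tool_pos': array([0.2393742 , 0.49462863, 0.20444   ]), 'ee_rot': array([-3.13964440e+00, -2.14591918e-04,  2.69077996e+00]), 'wrist_force': array([ 0.36639117, -0.07289521,  0.11436024]), 'wrist_torque': array([0.01821515, 0.02701462, 0.01743144]), 'finger_force': 0.0, 'width': 0.09402894290147197}
```

View pics/scene0.png

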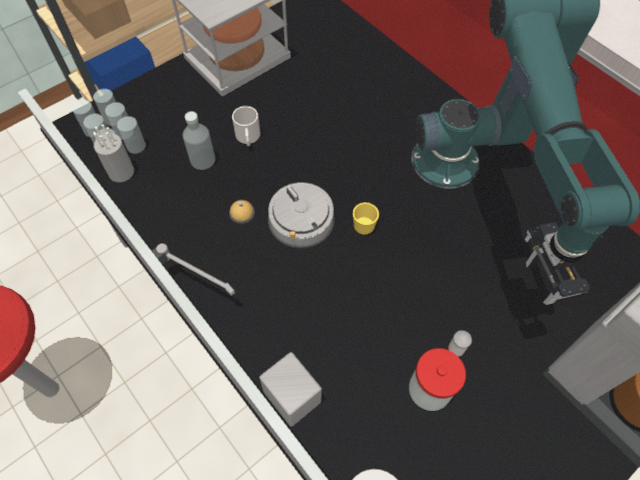

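View pics/side0.png

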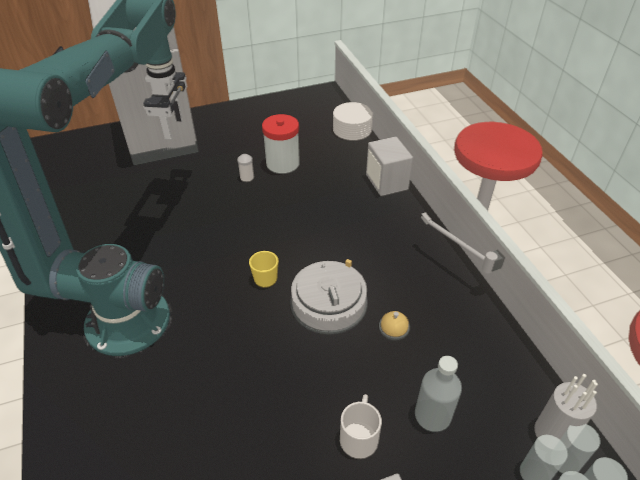

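The scene view shows the lid around (301,210), its rib near (292,193), the notch near (314,226) and the brass post at (292,235). The side view shows the post at (348,263) and the rib at (333,296). I'll measure these next.

```bash
python3 - <<'E'
from h import *
for n,P in [('scene',dict(hub=(301,208,.074),rib=(292,191,.096),notch=(314,226,.07),post=(292,234,.076),cup=(365,213,.07),bell=(241,210,.03),mug=(246,120,.09),milk=(192,120,.2))),
 ('side',dict(hub=(329,288,.074),rib=(333,292,.09),notch=(323,267,.07),post=(348,263,.076),cup=(264,261,.07),bell=(395,325,.03)))]:
    s=np.load(n+'0.npz')
    for k,(u,v,z) in P.items(): print(n,k,onz(s,u,v,z).round(3))
    im=s['image']
    hsv=cv2.cvtColor(im,cv2.COLOR_RGB2HSV)
s=np.load('scene0.npz');im=s['image'][165:265,220:400];cv2.imwrite('pics/c1.png',cv2.resize(im[:,:,::-1],None,fx=4,fy=4,interpolation=2))
s=np.load('side0.npz');im=s['image'][240:350,230:430];cv2.imwrite('pics/c2.png',cv2.resize(im[:,:,::-1],None,fx=4,fy=4,interpolation=2))
E
```

```text
scene hub [ 0.501 -0.114  0.074]
scene rib [ 0.493 -0.165  0.096]
scene notch [ 0.509 -0.044  0.07 ]
scene post [ 0.576 -0.061  0.076]
scene cup [0.367 0.016 0.07 ]
scene bell [ 0.627 -0.244  0.03 ]
scene mug [ 0.435 -0.473  0.09 ]
scene milk [ 0.605 -0.487  0.2  ]
side hub [ 0.495 -0.135  0.074]
side rib [ 0.495 -0.162  0.09 ]
side notch [ 0.507 -0.06   0.07 ]
side post [ 0.571 -0.074  0.076]
side cup [0.369 0.013 0.07 ]
side bell [ 0.619 -0.266  0.03 ]
```

View pics/c1.png

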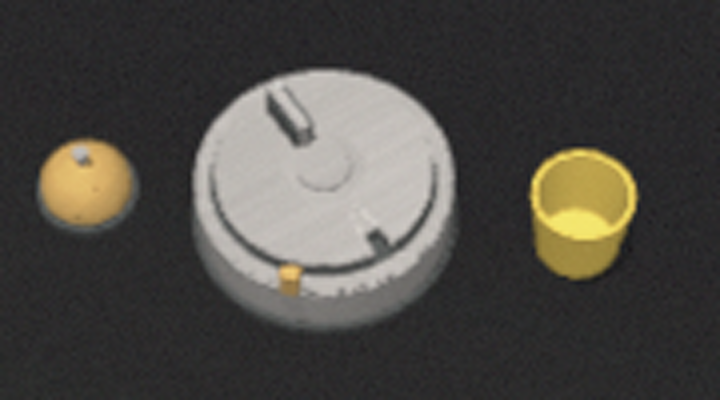

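The crop shows the hub at about crop (325,160), the rib pointing up and to the left, the notch at (378,240) and the post at (290,275). In world terms the hub is at about (0.50,-0.12), the rib bears about 263°, and the key about 36°, so the lid needs roughly 47° clockwise. I'll close the fingers and move above the rib's counter-clockwise side.

move_arm(
  deltas=[0,0,0.15,-6.9,-5.9,0,1,0,0,0.3,-13.8,-11.8,0,1,0,0,0.45,-20.6,-17.7,0,1,0,0,0.6,-27.5,-23.6,0,1,0,0,0.62,-27.5,-23.6,0,1,0,0,0.62,-27.5,-23.6,0,1,0,0,0.62,-27.5,-23.6,0,1,0,0,0.62,-27.5,-23.6,0,1],
)

```text
time: 0.95
tool_pos: [0.3854, 0.159, 0.2052]
ee_rot: [-3.141, 0.002, 2.065]
wrist_force: [0.1, 0.9, 0.2]
width: 0.0336
finger_force: 0.0
```

move_arm(
  deltas=[0,0,0.15,-4.5,-0.4,0,1,0,0,0.3,-9,-0.8,0,1,0,0,0.45,-13.5,-1.2,0,1,0,0,0.6,-18,-1.6,0,1,0,0,0.62,-22.5,-2,0,1,0,0,0.62,-27,-2.4,0,1,0,0,0.62,-31.5,-2.8,0,1,0,0,0.62,-35.5,-3.1,0,1],
)

```text
time: 1.75
tool_pos: [0.5281, -0.1647, 0.2049]
ee_rot: [-3.141, -0.001, 1.451]
wrist_force: [0.3, 0.5, 0.0]
width: 0.0005
finger_force: 0.0
```

move_arm(
  deltas=[0,0,0,0,0,0,1,0,0,0,0,0,0,1,0,0,0,0,0,0,1],
)

```text
time: 2.05
tool_pos: [0.5272, -0.1621, 0.2054]
ee_rot: [-3.141, -0.001, 1.452]
wrist_force: [0.0, 0.5, -0.2]
width: 0.0006
finger_force: 0.0
```

```bash
python3 - <<'E'
from h import *
s,o=snap('wrist','w1.png');print(o['tool_pos'],o['ee_rot'],o['width'],o['joint_positions'])
E
```

```text
[ 0.52720596 -0.16213191  0.20535015] [-3.14113165e+00 -9.02287589e-04  1.45224262e+00] 0.0006195372867709067 [-4.01619060e-01  9.12510787e-02  1.36663676e+00  7.42408212e-04
  1.68439945e+00 -2.82981655e-01]
```

View pics/w1.png

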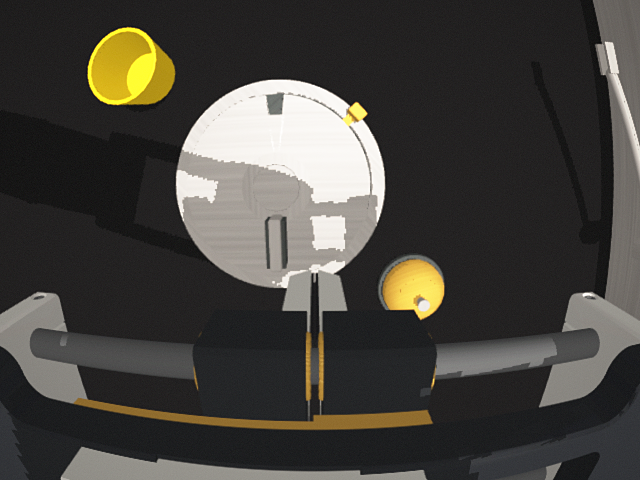

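The wrist view shows the boss at about (272,187), the notch at (275,103), the rib from (276,217) to (276,268), and the post at (356,113). The bell is clear to the right.

```bash
cat > m.py <<'E'
import sys
from h import *
def meas(f,P):
    s=np.load(f)
    Q={k:onz(s,u,v,z,True) for k,(u,v,z) in P.items()}
    for k,q in Q.items():
        d=q-Q['hub'];print(k,q.round(4),'r',np.hypot(*d[:2]).round(4),'ang',np.degrees(np.arctan2(d[1],d[0])).round(1))
E
python3 - <<'E'
from m import *
s=np.load('w1.npz');im=s['image'];hsv=cv2.cvtColor(im,cv2.COLOR_RGB2HSV)
m=(hsv[...,1]<60)&(hsv[...,2]>70);m[290:]=0;m[265:,280:350]=0;m[:,:165]=0;m[:,400:]=0
c=max(cv2.findContours(m.astype('uint8'),0,1)[0],key=cv2.contourArea);h=cv2.convexHull(c)[:,0]
W=np.array([onz(s,u,v,.058,True)[:2] for u,v in h],'float32');print('collar',cv2.minEnclosingCircle(W))
p=cv2.inRange(hsv,(18,120,120),(32,255,255));p[:95]=0;p[130:]=0;p[:,:335]=0;p[:,375:]=0
ys,xs=np.nonzero(p);print('post px',xs.mean(),ys.mean(),xs.min(),xs.max(),ys.min(),ys.max())
meas('w1.npz',dict(hub=(272,187,.074),notch=(275,103,.07),ribtop_in=(277,217,.096),ribtop_out=(276,266,.096),post=(357,112,.076),bell=(411,289,.03),cup=(122,66,.07)))
E
```

```text
collar ((0.4994725286960602, -0.11974147707223892), 0.09595625102519989)
post px 354.6677852348993 113.3489932885906 343 366 102 125
hub [ 0.4967 -0.1189  0.074 ] r 0.0 ang 0.0
notch [ 0.5078 -0.0483  0.07  ] r 0.0715 ang 81.1
ribtop_in [ 0.5001 -0.1413  0.096 ] r 0.0227 ang -81.3
ribtop_out [ 0.4936 -0.1815  0.096 ] r 0.0626 ang -92.9
post [ 0.5744 -0.0647  0.076 ] r 0.0948 ang 34.9
bell [ 0.6195 -0.2435  0.03  ] r 0.175 ang -45.4
cup [0.3698 0.0155 0.07  ] r 0.1848 ang 133.4
```

Measured against the collar centre (0.4995,-0.120), the notch is at about 84° and the post at 36°, so about 47.5° clockwise. I'm going down beside the rib.

move_arm(
  deltas=[0,0,0,0,0,4,1,0,0,0,0,0,8,1,0,0,0,0,0,11,1,0,0,0,0,0,12.6,1,0,0,0,0,0,12.6,1,0,0,0,0,0,12.6,1],
)

```text
time: 2.7
tool_pos: [0.5276, -0.1626, 0.0804]
ee_rot: [3.141, 0.0, 1.452]
wrist_force: [0.5, 0.7, -0.8]
width: 0.0006
finger_force: 0.0
```

```bash
python3 - <<'E'
from h import *
o=robot.get_obs();C=np.array([.4995,-.1197]);p=o['tool_pos'][:2];y=o['ee_rot'][2]
ex=np.array([np.cos(y),np.sin(y)]);ey=np.array([np.sin(y),-np.cos(y)])
a0=np.radians(264)
for ph in range(0,49,3):
    a=a0-np.radians(ph);u=np.array([np.cos(a),np.sin(a)]);t=np.array([-u[1],u[0]])
    q=C+.042*u+.0205*t-p
    print(ph,round(np.radians(ph),3),(100*q@ex).round(2),(100*q@ey).round(2))
E
```

```text
0 0.0 -0.24 -1.19
3 0.052 -0.35 -1.41
6 0.105 -0.44 -1.64
9 0.157 -0.52 -1.87
12 0.209 -0.59 -2.1
15 0.262 -0.64 -2.34
18 0.314 -0.69 -2.58
21 0.367 -0.72 -2.82
24 0.419 -0.74 -3.07
27 0.471 -0.74 -3.31
30 0.524 -0.74 -3.56
33 0.576 -0.72 -3.8
36 0.628 -0.68 -4.04
39 0.681 -0.64 -4.28
42 0.733 -0.58 -4.52
45 0.785 -0.51 -4.76
48 0.838 -0.43 -4.99
```

move_arm(
  deltas=[0,0,0,-0.2,-0.9,0,1,0,0,0,-0.24,-1.19,0,1,0,0,0.105,-0.44,-1.64,0,1,0,0,0.209,-0.59,-2.1,0,1,0,0,0.314,-0.69,-2.58,0,1,0,0,0.419,-0.74,-3.07,0,1,0,0,0.524,-0.74,-3.56,0,1,0,0,0.628,-0.68,-4.04,0,1],
)

```text
time: 3.5
tool_pos: [0.4878, -0.1667, 0.0814]
ee_rot: [3.136, -0.002, 0.818]
wrist_force: [2.9, -1.5, -1.2]
width: 0.0002
finger_force: 1.4
```

move_arm(
  deltas=[0,0,0,0,0,0,1,0,0,0,0,0,0,1],
)

```text
time: 3.7
tool_pos: [0.4872, -0.1662, 0.0809]
ee_rot: [3.138, -0.001, 0.825]
wrist_force: [2.0, -1.4, 0.9]
width: 0.0005
finger_force: 0.9
```

```bash
python3 - <<'E'
from h import *
s,o=snap('wrist','w2.png');print(o['tool_pos'],o['ee_rot'],o['wrist_force'])
cv2.imwrite('pics/w2c.png',cv2.resize(s['image'][0:330,120:520,::-1],None,fx=1.8,fy=1.8))
E
```

```text
[ 0.48716363 -0.16616291  0.08085039] [ 3.13843294e+00 -7.16556602e-04  8.24664659e-01] [ 1.96704533 -1.40655963  0.92889162]
```

View pics/w2c.png

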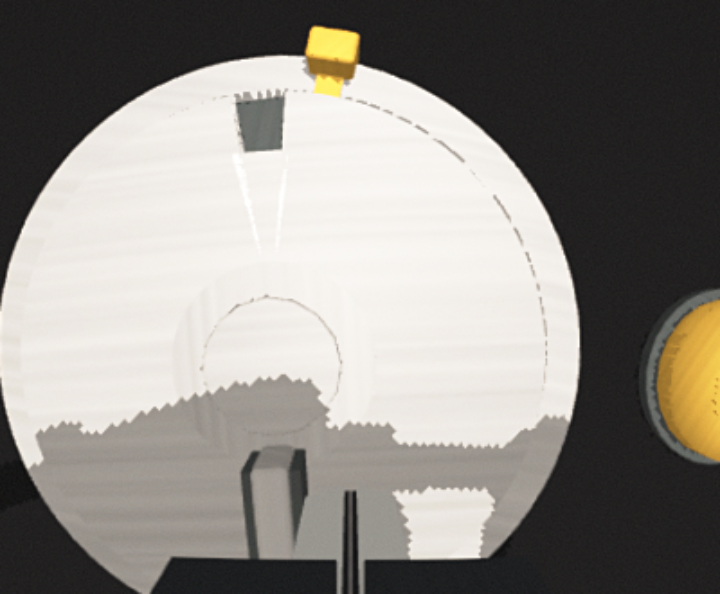

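The close view shows the boss at crop (272,366), the notch centre at (262,122) and the key bar at the lid's edge at (329,86). The notch is still a few degrees short.

```bash
python3 - <<'E'
from m import *
c=lambda x,y,z:(120+x/1.8,y/1.8,z)
meas('w2.npz',dict(hub=c(272,366,.074),notch=c(261,110,.07),notchin=c(263.5,150,.07),keybar=c(329,86,.060),posttop=c(333,40,.076)))
E
```

```text
hub [ 0.5002 -0.12    0.074 ] r 0.0 ang 0.0
notch [ 0.548  -0.0635  0.07  ] r 0.074 ang 49.7
notchin [ 0.5404 -0.0729  0.07  ] r 0.062 ang 49.5
keybar [ 0.5686 -0.0693  0.06  ] r 0.0851 ang 36.5
posttop [ 0.5761 -0.0634  0.076 ] r 0.0947 ang 36.7
```

```bash
python3 - <<'E'
from h import *
o=robot.get_obs();C=np.array([.4998,-.1198]);p=o['tool_pos'][:2];y=o['ee_rot'][2]
ex=np.array([np.cos(y),np.sin(y)]);ey=np.array([np.sin(y),-np.cos(y)])
for ph in [3,6,9,12,13]:
    q=C+R.from_euler('z',-ph,degrees=True).as_matrix()[:2,:2]@(p-C)-p
    print(ph,round(np.radians(ph),3),(100*q@ex).round(2),(100*q@ey).round(2))
E
```

```text
3 0.052 -0.11 -0.23
6 0.105 -0.21 -0.46
9 0.157 -0.29 -0.69
12 0.209 -0.37 -0.93
13 0.227 -0.39 -1.02
```

move_arm(
  deltas=[0,0,0.052,-0.11,-0.23,0,1,0,0,0.105,-0.21,-0.46,0,1,0,0,0.157,-0.29,-0.69,0,1,0,0,0.209,-0.37,-0.93,0,1,0,0,0.227,-0.39,-1.02,0,1,0,0,0.227,-0.39,-1.02,0,1,0,0,0.227,-0.39,-1.02,0,1],
)

```text
time: 4.45
tool_pos: [0.4766, -0.1617, 0.0797]
ee_rot: [3.141, -0.0, 0.597]
wrist_force: [1.6, -1.8, 1.3]
width: -0.0001
finger_force: 1.2
```

```bash
python3 - <<'E'
from h import *
s,o=snap('wrist','w3.png');print(o['tool_pos'],o['ee_rot'],o['wrist_force'])
cv2.imwrite('pics/w3c.png',cv2.resize(s['image'][0:330,120:520,::-1],None,fx=1.8,fy=1.8))
E
```

```text
[ 0.47660514 -0.16166688  0.07973702] [ 3.14086973e+00 -3.09055379e-04  5.96862393e-01] [ 1.59056175 -1.84638922  1.30024729]
```

View pics/w3c.png

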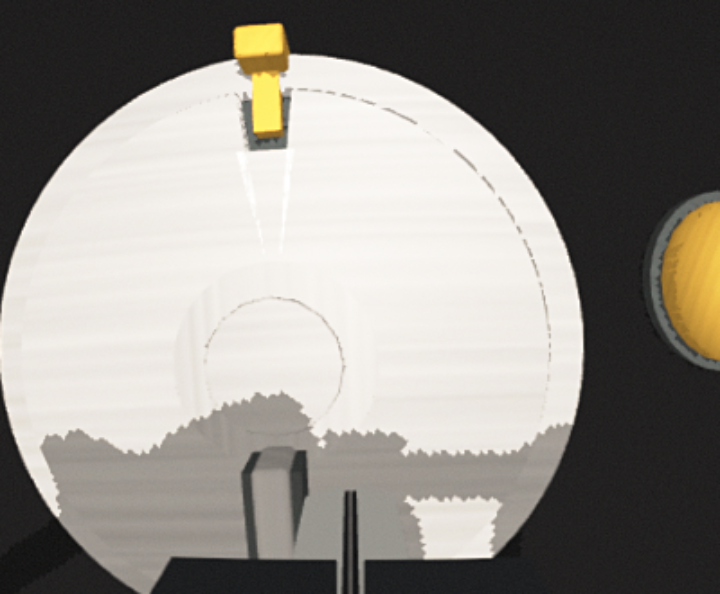

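The notch now straddles the key: key centre at crop (267,100), notch edges 243 to 291. I'm backing off the rib, lifting, and going over the boss.

move_arm(
  deltas=[0,0,0,0,0.6,0,1,0,0,0,0,1.2,0,1,0,0,0,0,1.2,-2.5,1,0,0,0,0,1.2,-4.5,1,0,0,0,2,-0.5,-4.5,1,0,0,0,4.3,-2.2,-4.5,1,0,0,0,4.3,-2.2,-4.5,1,0,0,0,4.3,-2.2,-4.5,1],
)

```text
time: 5.3
tool_pos: [0.4992, -0.1189, 0.1237]
ee_rot: [-3.14, 0.001, 0.597]
wrist_force: [-0.0, -0.3, -0.5]
width: 0.0011
finger_force: 0.0
```

```bash
python3 - <<'E'
from h import *
s,o=snap('wrist','w4.png');print(o['tool_pos'],o['ee_rot'],o['wrist_force'])
cv2.imwrite('pics/w4c.png',cv2.resize(s['image'][0:330,120:520,::-1],None,fx=1.8,fy=1.8))
E
```

```text
[ 0.49919776 -0.11885434  0.12374503] [-3.14027781e+00  1.33660682e-03  5.97119348e-01] [-0.03979166 -0.28867959 -0.51678414]
```

View pics/w4c.png

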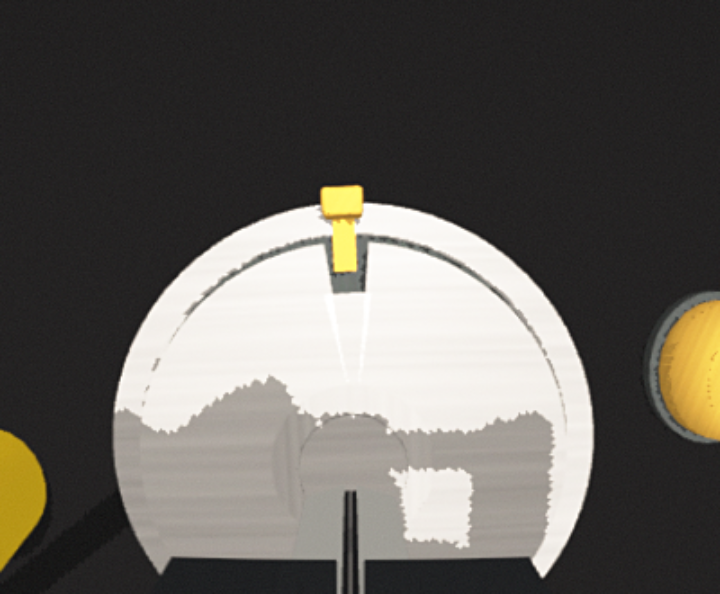

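The notch (edges 326 to 366) is still centred on the key (344) with the arm clear. I'm pressing down on the boss.

move_arm(
  deltas=[0,0,0,0,0,2.5,1,0,0,0,0,0,4.3,1,0,0,0,0,0,4.8,1,0,0,0,0,0,5.1,1,0,0,0,0,0,5.4,1,0,0,0,0,0,5.7,1,0,0,0,0,0,5.9,1,0,0,0,0,0,5.9,1],
)

```text
time: 6.15
tool_pos: [0.4997, -0.1197, 0.0663]
ee_rot: [3.14, -0.0, 0.595]
wrist_force: [-3.5, -0.7, 4.5]
width: -0.0
finger_force: 1.9
```

move_arm(
  deltas=[0,0,0,0,0,0.2,1,0,0,0,0,0,0.4,1,0,0,0,0,0,0.5,1,0,0,0,0,0,0.6,1,0,0,0,0,0,0.6,1],
)

```text
time: 6.65
tool_pos: [0.4998, -0.1197, 0.0621]
ee_rot: [3.14, -0.0, 0.596]
wrist_force: [-7.0, 0.3, 12.3]
width: 0.0006
finger_force: 6.4
```

move_arm(
  deltas=[0,0,0,0,0,0.1,1,0,0,0,0,0,0.2,1,0,0,0,0,0,0.2,1],
)

```text
time: 6.95
tool_pos: [0.4999, -0.1197, 0.062]
ee_rot: [3.139, -0.0, 0.596]
wrist_force: [-10.1, 1.8, 20.9]
width: 0.0003
finger_force: 10.3
```

The force rises with no further travel, so the lid is against the firm stop. I'm lifting off and checking.

move_arm(
  deltas=[0,0,0,0,0,-0.3,1,0,0,0,0,0,-1.5,1,0,0,0,0,0,-4,1,0,0,0,-3,0,-8,1,0,0,0,-6,0,-12,1,0,0,0,-6,0,-12,1,0,0,0,-6,0,-12,1],
)

```text
time: 7.65
tool_pos: [0.4508, -0.1533, 0.1789]
ee_rot: [3.138, -0.003, 0.595]
wrist_force: [-1.1, -0.4, -1.0]
width: 0.0009
finger_force: 0.0
```

```bash
python3 - <<'E'
from h import *
s,o=snap('wrist','w5.png');print(o['tool_pos'],o['wrist_force'])
cv2.imwrite('pics/w5c.png',cv2.resize(s['image'][0:330,120:520,::-1],None,fx=1.8,fy=1.8))
E
```

```text
[ 0.45076714 -0.1533332   0.17889103] [-1.05791844 -0.37089072 -0.96600622]
```

View pics/w5c.png

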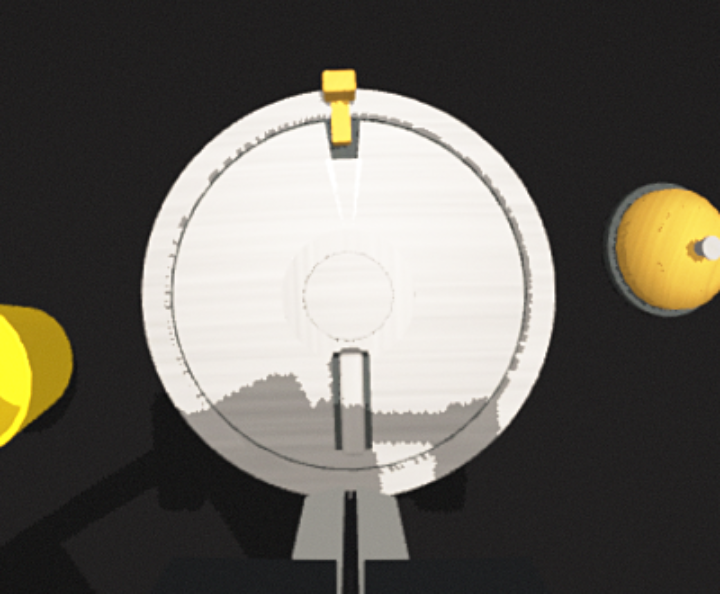

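The lid sits flush in the collar, with the key (341,122) inside the notch (326–360), and the arm is clear.

```bash
python3 -c "
from h import *
s=np.load('w5.npz');d=s['depth'];o=s['tp']
c=lambda x,y:(int(120+x/1.8),int(y/1.8))
for x,y in [(348,297),(250,250),(450,250),(160,250),(540,250)]:
    u,v=c(x,y);print((x,y),[ (lambda p:round(float(p[2]),4))( (lambda O,D:O+D*d[v,u]/np.cos(np.hypot(u-float(s['cx']),v-float(s['cy']))/(240/np.tan(np.radians(float(s['fov_y']))/2))))(*ray(s,u,v,True)))])
print(robot.close_job())"
```

```text
(348, 297) [0.0626]
(250, 250) [0.0573]
(450, 250) [0.0589]
(160, 250) [0.0589]
(540, 250) [0.059]
the job is handed in; nothing more can be done
None
```

The sugar well is closed and the job is handed in: the lid is pressed to its stop, flush with the collar, with the notch over the key and the arm clear; no verdict was returned.

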